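# Re-park three model vehicles, each in the bay cut to its length

## Robot

A 7-joint arm with a two-finger parallel gripper is mounted at the origin on a cart in front of the work surface, level with it; the furniture and walls round the work are solid. World frame = base frame: x ahead of the robot, y to its left, z up, the work surface at z = 0. Lengths are in m, angles in rad, forces in N, time in s.
With the tool pointing down it reaches from about 0.425 to 0.825 m from the base axis. Payload 3.6 kg.
Tool frame: the origin (TCP) lies at the very end of the fingers, on their centre line; the grasp point (between the pads) lies behind it (bot.grasp_offset is the z of the grasp point in the tool frame, in m); z points along the fingers, y is the line along which they close (so a half turn about z gives the same grasp; the last joint's range is limited). The gripper opens to 85 mm and grips with 20 to 120 N. Pads are 22 mm wide; open, the fingers measure 114 mm over their backs; the gripper's body (76 mm by 85 mm) begins 54 mm behind the grasp point. The pads swing forward as they close: fully open they stand 13 mm farther back than shut.
Start: joints at [-1.246, 0.615, -0.013, 1.423, 0.008, 1.103, -0.04], TCP at [0.223, 0.61, 0.231] pointing down, gripper open.
Joint ranges: [-3.12, 3.12], [-0.3, 2.06], [-1.34, 1.32], [0.26, 2.42], [-1.36, 4.5], [0.01, 1.98], [-2.84, 2.84]. Speed limits (rad/s): [2.79, 2.79, 3.14, 3.14, 3.14, 3.14, 3.14].

## Interface

Orientations are given as [roll, pitch, yaw] about the fixed x, y, z axes, in that order (R = Rz(yaw) Ry(pitch) Rx(roll)).
In Python, from cell import bot gives the robot as it stands.
- The arm moves only by the tool play_rows, never from a script. Its argument "targets" is text: rows parted by semicolons, each of 7 numbers parted by spaces: the shift along the tool's x, y, z in m, then the turn, a rotation vector about the tool's x, y, z in degrees, then the finger opening in m, from 0 to 0.0854. A call has 1 to 12 rows; each row shifts and turns the commanded pose from where the row before left it, along the tool's axes as they then stand; what a row does not reach is not made up. A row lasts 1/8 s, in which the tool goes at most 62.5 mm and 10.7 degrees, less where a joint would pass 70% of its speed; a pose out of reach is approached as far as the arm can. A call with a gripper value outside its range is refused whole. The fingers move at their own pace and stop on an object; "grip_force" is the grip in N (left out, the last holds). Time passes only in rows, so rows that do not move let the fingers close. It gives the time, the measured TCP pose, the force, the opening and the grip force at its end, in the units of the state.
- bot.get_state(): the state, without advancing time (a new reading comes with each control period).
- bot.grab_frame(name): name is "side" or "top"; returns a dict with "img" (384x512x3 uint8, red, green, blue), "range_z" (384x512 float32, m along the optical axis (not along the pixel's ray), 0 where there is no reading), "mtx" (3x3 intrinsics, pixels), "k1" (the pictures are not rectified: a ray, as slopes to the right and down, at radius r is drawn at 1 + k1 r^2 times it, then the intrinsics apply), "cam_to_world" (4x4, takes a point from camera to world coordinates). Camera axes: x right, y down, z forward; pixel columns grow to the right and rows downward; lengths in m; the calibration is good to about 2 mm. A picture is of the moment at which its call begins.
- bot.job_done(): hands the job in; it is judged then, once.
The state is a dict: "t": time; "joints": joint angles; "qd": joint speeds; "tau": joint torques, N m; "eef_pos": TCP position; "orientation": TCP orientation; "wrist_force": force on the tool from outside, world axes, zero at the start; "torque": the same for the moment, N m; "grip_width": finger opening in m; "grip_force": force on a finger pad.
Only numpy, scipy, OpenCV 4.12 (cv2) and the standard library are available. Lean on these libraries where they do the work, as an engineer would, in place of code of your own. Each camera call takes 0.05 s, during which the arm holds its last target. There are 200 camera calls.

## Task

The double-deck bus, the lorry and the small pickup truck that stand on the three grey parking-bay plates are all in the wrong bays: rearrange them so that the bus is in the longest bay, the lorry in the middle-length bay and the pickup in the shortest. Each should end up on its wheels in the middle of its bay and straight along it (nose at either end), let go and standing still; the green mat is free for parking one on the way. Set them down without dropping or tipping them, and leave the glue bottle and the paint tin where they stand.

Things in the scene. Friction and masses are not known exactly. Their poses are not given: they have to be found in the camera images.
- bus: red double-deck model bus, 110 mm long, 33 mm wide, 57 mm tall, flat sides from 4 mm above its wheel bottoms up to the roof; about 0.11 to 0.22 kg. Origin centred at the wheel bottoms; y along its length (nose at -y), x across, z up. Starts on the middle-length bay
- lorry: maroon model lorry with a cream box body, 84 mm long, 31 mm wide, 40 mm tall; the box body, 30 mm wide with upright sides 12 to 40 mm above the wheel bottoms, reaches from y = -7 to +41 mm; narrower cab at -y; about 0.06 to 0.12 kg. Origin centred at the wheel bottoms; y along its length (nose at -y), x across, z up. Starts on the shortest bay
- pickup: white model pickup truck with an open load bed, 62 mm long, 24 mm wide, 23 mm tall; the bed, at +y (y = 3 to 31 mm), has upright sides 24 mm apart outside, 11 to 20 mm above the wheel bottoms; the cab and bonnet at -y are 22 mm wide; about 0.03 to 0.06 kg. Origin centred at the wheel bottoms; y along its length (nose at -y), x across, z up. Starts on the longest bay
- long_bay: flat grey parking-bay plate with a white painted outline, 132 mm long, 50 mm wide, 5 mm thick, fixed where it lies on the board; the longest of the three, the bus belongs here. Origin at the centre of its underside, on the board (z = 0); y runs along its length, x across it, z up
- middle_bay: flat grey parking-bay plate with a white painted outline, 106 mm long, 50 mm wide, 5 mm thick, fixed where it lies on the board; the middle one in length, the lorry belongs here. Origin at the centre of its underside, on the board (z = 0); y runs along its length, x across it, z up
- short_bay: flat grey parking-bay plate with a white painted outline, 84 mm long, 50 mm wide, 5 mm thick, fixed where it lies on the board; the shortest of the three, the pickup belongs here. Origin at the centre of its underside, on the board (z = 0); y runs along its length, x across it, z up
- green_mat: plain dark green mat, 132 mm long, 62 mm wide, 5 mm thick, fixed and empty at the start: a free spot for parking. Origin at the centre of its underside, on the board (z = 0); y runs along its length, x across it, z up
- glue: white glue bottle with a red nozzle, 34 mm in diameter, 104 mm tall, standing loose on the board; a bystander, leave it. Origin at the centre of its underside
- tin: small paint tin, 33 mm in diameter, 34 mm tall, standing loose on the board; a bystander, leave it. Origin at the centre of its underside
There are look-alikes about, which are no part of the job. Leave any blue or purple look-alike of the lorry alone.

How it is judged:
At the end, for the whole second after the job is handed in: Bus on the longest bay, lorry on the middle one, pickup on the shortest: each within 12 mm of the bay's middle sideways, 14 mm lengthwise and 12 degrees of its direction (either way round), upright with its wheels on the plate, released, at rest (x of bus in the frame of long_bay between -0.012 and 0.012 m and y of bus in the frame of long_bay between -0.014 and 0.014 m and z of bus in the frame of long_bay between 0.002 and 0.009 m and angle between the y axis of bus and the y axis of long_bay, either way round below 0.21 rad and angle between each of bus, lorry, pickup's own z axis and vertical below 0.1 rad and linear speed of each of bus, lorry, pickup below 0.02 m/s and angular speed of each of bus, lorry, pickup below 0.2 rad/s and contact force between each of bus, lorry, pickup and the fingers below 0.05 N and x of lorry in the frame of middle_bay between -0.012 and 0.012 m and y of lorry in the frame of middle_bay between -0.014 and 0.014 m and z of lorry in the frame of middle_bay between 0.002 and 0.009 m and angle between the y axis of lorry and the y axis of middle_bay, either way round below 0.21 rad and x of pickup in the frame of short_bay between -0.012 and 0.012 m and y of pickup in the frame of short_bay between -0.014 and 0.014 m and z of pickup in the frame of short_bay between 0.002 and 0.009 m and angle between the y axis of pickup and the y axis of short_bay, either way round below 0.21 rad); the robot touches nothing.
It fails at once if a vehicle is tipped far over (angle between any of bus, lorry, pickup's own z axis and vertical above 0.6 rad).
It fails at once if a vehicle is dropped (falls free by more than about 25 mm) ((contact force between bus and the arm below 0.01 N and contact force between bus and the fingers below 0.01 N and linear speed of bus above 0.7 m/s) or (contact force between lorry and the arm below 0.01 N and contact force between lorry and the fingers below 0.01 N and linear speed of lorry above 0.7 m/s) or (contact force between pickup and the arm below 0.01 N and contact force between pickup and the fingers below 0.01 N and linear speed of pickup above 0.7 m/s)).
It fails at once if the glue bottle is shifted by more than 25 mm or knocked over (distance of glue from where it was at the start of the episode above 0.025 m or angle between glue's own z axis and vertical above 0.4 rad).
It fails at once if the paint tin is shifted by more than 25 mm or knocked over (distance of tin from where it was at the start of the episode above 0.025 m or angle between tin's own z axis and vertical above 0.4 rad).
It also fails if it takes over 104 s, if anything falls off the work surface, if the arm or the gripper's body presses on something with over 40 N, if the wrist force passes 120 N, or if a joint passes its speed limit or range.

## Working session

There is one attempt and no reset: what is moved stays moved. The work goes in short steps, Python scripts to look and compute and a tool call to move; the robot and the scene stay as the last step left them, time stands still between calls to the robot, and variables do not carry over. Pictures are saved under pics/ and viewed, at most 14 in all, crops included, and the job is handed in when it is done.

Besides the shell and the picture viewer there is one more tool, called as name(argument=value, ...), one argument or row to a line, values as JSON. play_rows: Moves the arm, as the interface text tells. Its arguments: {"type":"object","properties":{"targets":{"type":"string"},"grip_force":{"type":"number"}},"required":["targets"]}

```bash
mkdir -p pics; ls
cat > h.py <<'E'
import numpy as np, cv2
from cell import bot
def grab(n,save=None):
    f=bot.grab_frame(n)
    if save: cv2.imwrite(f'pics/{save}.png',f['img'][...,::-1])
    return f
def cloud(f):
    h,w=f['range_z'].shape; u,v=np.meshgrid(np.arange(w),np.arange(h))
    K=f['mtx']; d=np.array([f['k1'],0,0,0,0],float)
    p=cv2.undistortPoints(np.stack([u,v],-1).reshape(-1,1,2).astype(np.float64),K,d).reshape(h,w,2)
    z=f['range_z'].astype(float); P=np.dstack([p*z[...,None],z])
    T=f['cam_to_world']; W=P@T[:3,:3].T+T[:3,3]; W[z<=0]=np.nan
    return W
E
python3 - <<'E'
from h import *
for n in('top','side'):
    f=grab(n,n+'0'); print(n,f['mtx'].round(1).tolist(),f['k1'],f['cam_to_world'].round(3).tolist())
s=bot.get_state();print(s['eef_pos'],s['orientation'],s['t'],bot.grasp_offset,s['grip_width'])
E
```

```text
pics
top [[430.6, 0.0, 258.1], [0.0, 430.6, 195.1], [0.0, 0.0, 1.0]] -0.136211419556106 [[0.013, -0.983, 0.182, 0.297], [-1.0, -0.016, -0.015, -0.003], [0.018, -0.182, -0.983, 1.146], [0.0, 0.0, 0.0, 1.0]]
side [[370.1, 0.0, 253.0], [0.0, 370.1, 194.4], [0.0, 0.0, 1.0]] -0.11556131680842807 [[0.985, -0.085, 0.15, 0.319], [-0.172, -0.472, 0.865, -0.878], [-0.003, -0.878, -0.479, 0.534], [0.0, 0.0, 0.0, 1.0]]
[0.22311655 0.60975768 0.23025324] [-3.13923694e+00  2.28158296e-05  2.79086376e+00] 0.1 -0.0187 0.08529662594015135
```

View pics/top0.png

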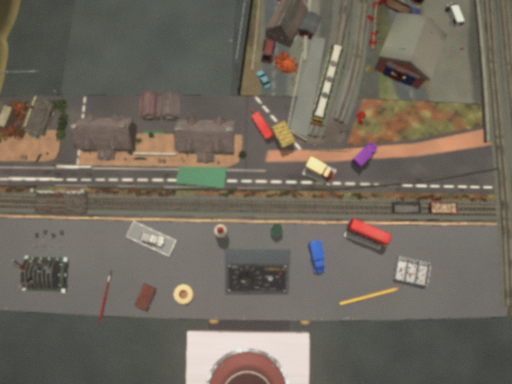

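View pics/side0.png

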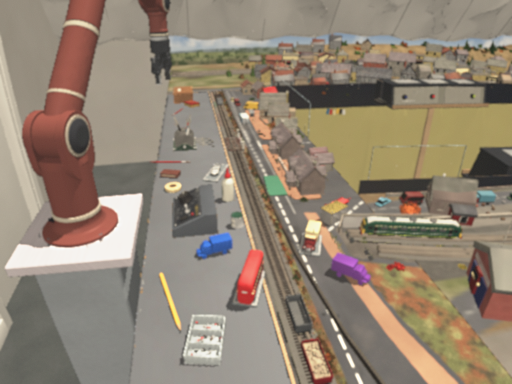

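The top view shows these candidates:
- **Bus:** red bus on a bay at (370,232). There is another red vehicle at (262,125), not on a bay.
- **Lorry:** cream and maroon at (320,168). The blue one at (317,256) and the purple one at (365,155) are look-alikes.
- **Pickup:** white, at (152,239). Another white vehicle is far off at (456,14).
- **Other items:** mat at (202,177), glue at (220,231), tin at (276,231).

I choose (370,232), (320,168) and (152,239), and will check them in a close crop.

```bash
cat > m.py <<'E'
from h import *
f=grab('top'); W=cloud(f); im=f['img']
rs=lambda a,b,c,d: cv2.resize(im[b:d,a:c,::-1],(390,290),interpolation=cv2.INTER_CUBIC)
cv2.imwrite('pics/crop1.png',np.vstack([np.hstack([rs(335,207,402,257),rs(287,143,354,193)]),np.hstack([rs(119,214,186,264),rs(190,207,300,257)])]))
def rect(name,box,lo,hi,cond=None):
    a,b,c,d=box; P=W[b:d,a:c].reshape(-1,3); C=im[b:d,a:c].reshape(-1,3).astype(int)
    m=(P[:,2]>lo)&(P[:,2]<hi)
    if cond: m&=cond(C)
    Q=P[m]; r=cv2.minAreaRect((Q[:,:2]*1000).astype(np.float32))
    print(name,len(Q),'c',np.round(r[0],1),'sz',np.round(r[1],1),'ang',round(r[2],1),'z',np.percentile(Q[:,2],[5,50,95]).round(4), 'mean',(Q[:,:2].mean(0)*1000).round(1))
if __name__=='__main__':
    rect('bus roof',(335,207,402,257),.045,.075)
    rect('lorry box',(287,143,354,193),.035,.06)
    rect('lorry all',(300,150,340,185),.012,.06)
    rect('pickup',(119,214,186,264),.012,.05)
    g=lambda C:(C.max(1)-C.min(1)<40)
    for n,b in(('midbay',(335,207,402,257)),('short',(295,145,347,190)),('long',(119,214,186,264)),('mat',(172,163,232,192))):
        rect(n,b,.0032,.009)
    rect('glue',(205,215,240,250),.03,.15); rect('tin',(265,215,290,245),.02,.06)
    rect('tracks',(230,193,330,213),-.05,.3); rect('roadhouses',(172,115,240,155),.02,.3)
    rect('blue',(300,235,335,275),.012,.06);rect('purple',(345,140,385,170),.012,.08);rect('redyellow',(245,105,300,150),.012,.1);rect('electronics',(225,245,292,295),.01,.1)
E
python3 m.py
```

```text
bus roof 542 c [ 409.5 -310.3] sz [112.   33.4] ang 66.8 z [0.0521 0.0608 0.0647] mean [ 408.8 -307.9]
lorry box 261 c [ 596.1 -177.6] sz [183.4  65.8] ang 76.4 z [0.0362 0.0436 0.0481] mean [ 583.  -173.6]
lorry all 380 c [ 591.9 -184.8] sz [89.  79.5] ang 1.6 z [0.0154 0.0406 0.0475] mean [ 577.1 -182.3]
pickup 214 c [386.9 259.1] sz [61.  23.9] ang 73.3 z [0.0148 0.0205 0.0277] mean [387.  259.8]
midbay 570 c [ 414.7 -319.3] sz [133.1 185.5] ang 0.2 z [0.0034 0.0049 0.0083] mean [ 430.1 -308.4]
short 285 c [ 591.6 -190.1] sz [142.5 125.4] ang 88.4 z [0.0033 0.0046 0.0077] mean [ 584.  -186.9]
long 819 c [388.  262.3] sz [131.9 179.8] ang 2.3 z [0.0034 0.0051 0.0079] mean [396.4 262.2]
mat 894 c [556.4 135.5] sz [ 79.2 162.1] ang 0.9 z [0.0035 0.0054 0.0082] mean [563.  133.3]
glue 170 c [385.8  61.9] sz [81.7 32.5] ang 33.6 z [0.0414 0.0639 0.0905] mean [397.  69.]
tin 128 c [412.9 -68.7] sz [31.1 28.8] ang 0.9 z [0.0278 0.0323 0.036 ] mean [412.8 -68.8]
tracks 1991 c [490.  -79.4] sz [ 54.4 269.8] ang 1.0 z [-0.0024  0.0025  0.0104] mean [489.8 -78.4]
roadhouses 2167 c [664.4 131.6] sz [116.3 175.6] ang 0.9 z [0.0533 0.0792 0.0972] mean [650.3 124.1]
blue 374 c [ 345.3 -174.6] sz [83.3 30.8] ang 11.3 z [0.0156 0.0376 0.0424] mean [ 349.  -172.3]
purple 300 c [ 626.1 -312.4] sz [31.2 85.1] ang 45.2 z [0.0141 0.0376 0.0427] mean [ 619.7 -305.2]
redyellow 868 c [694.6 -76.3] sz [121.6 136.3] ang 11.8 z [0.0127 0.0197 0.0419] mean [692.7 -84.3]
electronics 2980 c [304.9 -20.4] sz [116.5 164.2] ang 0.3 z [0.0289 0.055  0.0648] mean [305.3 -18.6]
```

View pics/crop1.png

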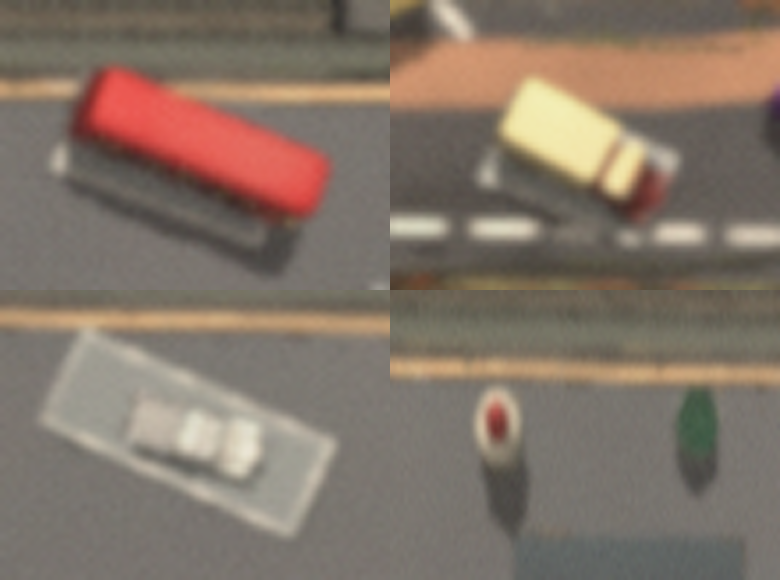

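The crop confirms the choice: the red bus, the cream and maroon lorry (cab at lower right) and the white pickup (bed at upper left), each on a grey bay. Next I refine poses with connected components.

```bash
cat > m2.py <<'E'
from h import *
import sys
def comp(W,box,lo,hi,seed=None,k=0):
    a,b,c,d=box; Z=W[b:d,a:c,2]; m=((Z>lo)&(Z<hi)).astype(np.uint8)
    if k: m=cv2.morphologyEx(m,cv2.MORPH_OPEN,np.ones((k,k),np.uint8))
    n,l,s,_=cv2.connectedComponentsWithStats(m,connectivity=4)
    i=1+s[1:,4].argmax(); return W[b:d,a:c][l==i]
def rect(name,Q):
    x=Q[:,:2]*1000; q=x[np.abs(x-np.median(x,0)).max(1)<150].astype(np.float32)
    r=cv2.minAreaRect(q); (w,h),a=r[1],r[2]
    if w<h: a+=90
    print(name,len(q),'c',np.round(r[0],1),'L,W',round(max(w,h),1),round(min(w,h),1),'yaw%180',round(a%180,1),'mean',q.mean(0).round(1),'z',np.percentile(Q[:,2],[5,50,95]).round(4))
E
python3 - <<'E'
from m2 import *
Ws=[cloud(grab('top')) for _ in range(6)]; W=np.nanmedian(Ws,0)
rect('bus',comp(W,(335,207,402,257),.050,.08))
rect('lorrybox',comp(W,(303,150,340,185),.037,.06))
rect('lorry',comp(W,(300,150,340,185),.015,.06))
rect('pickup',comp(W,(119,214,186,264),.012,.05))
rect('longbay',comp(W,(119,214,186,264),.0027,.05,k=3))
rect('mid+bus',comp(W,(335,210,402,257),.0027,.012,k=3))
rect('short+lorry',comp(W,(296,152,345,190),.0027,.012,k=3))
rect('mat',comp(W,(172,160,232,192),.0027,.02,k=3))
rect('glue',comp(W,(205,215,240,250),.02,.15));rect('tin',comp(W,(265,215,290,245),.02,.06))
for x in range(590,625,5):
    m=(abs(W[...,0]*1000-x)<2.5)&(W[...,1]>.05)&(W[...,1]<.22); print(x,np.nanmax(W[m][:,2]).round(3),end='; ')
# board height map around bus/lorry for plate edges
import numpy as np
for n,b in(('mid',(335,207,402,257)),('short',(293,145,349,193))):
    Z=W[b[1]:b[3],b[0]:b[2],2]; v=np.clip((Z+.004)/.016*255,0,255); v=np.nan_to_num(v).astype(np.uint8)
    cv2.imwrite(f'pics/z_{n}.png',cv2.resize(v,None,fx=6,fy=6,interpolation=0))
E
python3 - <<'E'
import cv2,numpy as np
a=cv2.imread('pics/z_mid.png');b=cv2.imread('pics/z_short.png');h=max(a.shape[0],b.shape[0])
p=lambda i:cv2.copyMakeBorder(i,0,h-i.shape[0],0,0,0);cv2.imwrite('pics/z2.png',np.hstack([p(a),p(b)]))
E
```

```text
bus 526 c [ 410.1 -310.4] L,W 110.4 32.8 yaw%180 67.0 mean [ 409.  -308.2] z [0.0533 0.0612 0.0629]
lorrybox 232 c [ 580.8 -176.9] L,W 63.8 30.1 yaw%180 59.3 mean [ 582.2 -174.1] z [0.0378 0.0443 0.046 ]
lorry 368 c [ 576.  -185.3] L,W 82.7 30.8 yaw%180 60.8 mean [ 575.7 -181.7] z [0.0181 0.043  0.0457]
pickup 213 c [386.8 259.1] L,W 60.6 23.9 yaw%180 73.1 mean [387.  259.9] z [0.0161 0.0203 0.0274]
longbay 890 c [388.3 264.5] L,W 131.1 51.1 yaw%180 68.0 mean [387.9 263.6] z [0.0036 0.0056 0.0255]
mid+bus 212 c [ 391.4 -300.1] L,W 104.8 16.2 yaw%180 68.7 mean [ 391.9 -297.4] z [0.0031 0.0049 0.0065]
short+lorry 139 c [ 559.6 -179.3] L,W 80.7 14.5 yaw%180 64.4 mean [ 560.2 -177. ] z [0.0032 0.0049 0.0073]
mat 1445 c [560.  135.1] L,W 163.3 89.1 yaw%180 91.0 mean [563.6 133.1] z [0.0033 0.005  0.0152]
glue 142 c [405.6  75. ] L,W 32.6 28.9 yaw%180 93.5 mean [404.   74.1] z [0.0395 0.0653 0.0926]
tin 130 c [412.7 -68.7] L,W 30.8 28.7 yaw%180 0.6 mean [412.6 -68.7] z [0.0271 0.0325 0.034 ]
590 0.051; 595 0.052; 600 0.054; 605 0.056; 610 0.087; 615 0.087; 620 0.087;
```

View pics/z2.png

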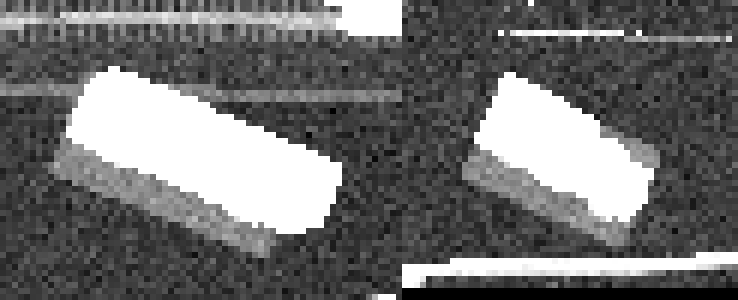

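```bash
cat > p.py <<'E'
import sys,numpy as np
from scipy.spatial.transform import Rotation as R
from cell import bot
s=bot.get_state(); p=np.array(s['eef_pos']); r=R.from_euler('xyz',s['orientation'])
x,y,z,yaw=map(float,sys.argv[1:5])
t=R.from_euler('xyz',[np.pi,0,np.radians(yaw)])
print('t',round(s['t'],2),'pos',p.round(4),'yaw',np.degrees(s['orientation'][2]).round(2),'w',round(s['grip_width'],4),'F',np.round(s['wrist_force'],1),'grip',s['grip_force'])
d=np.array([x,y,z])-p
print('turn (deg, tool)',np.degrees((r.inv()*t).as_rotvec()).round(2)); print('shift before turn mm',(r.inv().apply(d)*1000).round(1),' after turn mm',(t.inv().apply(d)*1000).round(1))
E
python3 p.py .391 .2735 .13 73
python3 - <<'E'
from h import *
W=cloud(grab('top')); P=W.reshape(-1,3)
m=(P[:,0]>.57)&(P[:,0]<.608)&(P[:,1]>-.0)&(P[:,1]<.26)&(P[:,2]>.03)
print(m.sum(),P[m][::3].round(3)[:14].tolist())
g=grab('top');im=g['img'].astype(int);mm=(im[...,1]-im[...,0]>25)&(im[...,1]-im[...,2]>10);mm[:160]=0;mm[195:]=0
Q=(W[mm&~np.isnan(W[...,0])][:,:2]*1000).astype(np.float32);print(cv2.minAreaRect(Q))
E
```

```text
t 0.45 pos [0.2233 0.6103 0.2312] yaw 159.9 w 0.0853 F [ 0.6 -0.6 -0.2] grip 0.0
turn (deg, tool) [-1.00e-02  1.00e-02  8.69e+01]
shift before turn mm [-273.2 -258.7  101.3]  after turn mm [-273.1  258.8  101.2]
121 [[0.608, 0.099, 0.072], [0.607, 0.185, 0.053], [0.607, 0.122, 0.057], [0.606, 0.13, 0.047], [0.606, 0.122, 0.05], [0.607, 0.115, 0.046], [0.606, 0.14, 0.037], [0.604, 0.13, 0.047], [0.603, 0.122, 0.05], [0.605, 0.115, 0.045], [0.607, 0.108, 0.037], [0.604, 0.143, 0.034], [0.602, 0.133, 0.044], [0.6, 0.125, 0.05]]
((557.1727905273438, 136.40548706054688), (131.97897338867188, 54.029151916503906), 88.49712371826172)
```

play_rows(
  targets="-0.039 -0.037 0.0145 0 0 0 0.06;-0.039 -0.037 0.0145 0 0 0 0.06;-0.039 -0.037 0.0145 0 0 0 0.06;-0.039 -0.037 0.0145 0 0 0 0.06;-0.039 -0.037 0.0145 0 0 0 0.06;-0.039 -0.037 0.0145 0 0 0 0.06;-0.039 -0.037 0.0145 0 0 0 0.06;0 0 0 0 0 10.5 0.06;0 0 0 0 0 10.5 0.06;0 0 0 0 0 10.5 0.06;0 0 0 0 0 10.5 0.06;0 0 0 0 0 10.5 0.06",
)

```text
t: 2.05
eef_pos: [0.391, 0.2736, 0.1301]
orientation: [3.141, -0.0, 1.869]
wrist_force: [-0.1, 0.9, -0.4]
grip_width: 0.06
grip_force: 0.0
```

play_rows(
  targets="0 0 0 0 0 10.5 0.045;0 0 0 0 0 10.5 0.045;0 0 0 0 0 10.5 0.045;0 0 0 0 0 3 0.045;0 0 0.03 0 0 0 0.045;0 0 0.03 0 0 0 0.045;0 0 0.02 0 0 0 0.045;0 0 0 0 0 0 0.045;0 0 0 0 0 0 0.045",
  grip_force=25,
)

```text
t: 3.18
eef_pos: [0.3913, 0.2737, 0.0505]
orientation: [3.141, -0.001, 1.272]
wrist_force: [0.5, 0.7, 0.1]
grip_width: 0.045
grip_force: 0.0
```

```bash
python3 p.py .391 .2735 .009 73; python3 -c "
from h import *
f=grab('side','s1');cv2.imwrite('pics/s1c.png',cv2.resize(f['img'][120:220,160:290,::-1],(780,600),interpolation=2))"
```

```text
t 3.17 pos [0.3913 0.2737 0.0505] yaw 72.9 w 0.045 F [0.5 0.7 0.1] grip 0.0
turn (deg, tool) [ 0.05 -0.07 -0.1 ]
shift before turn mm [-0.4 -0.3 41.5]  after turn mm [-0.3 -0.3 41.5]
```

View pics/s1c.png

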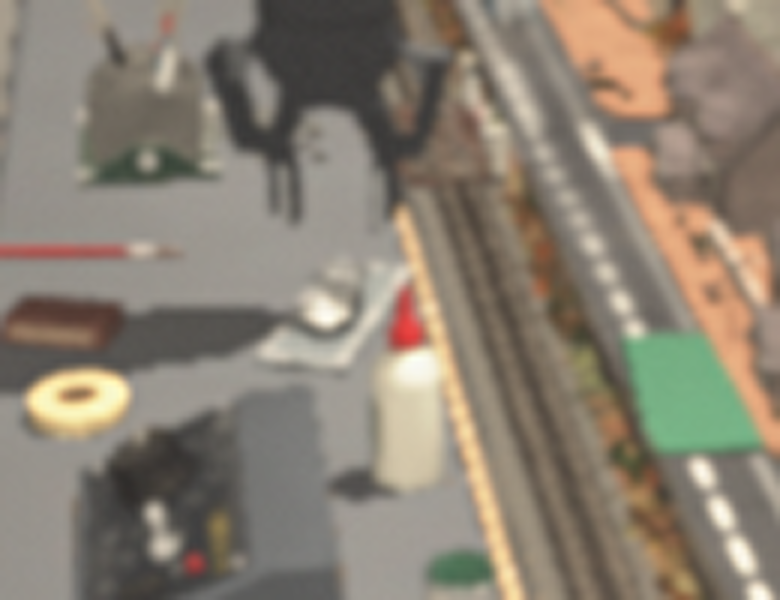

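The picture shows the open fingers above the pickup's bed, around (330,220) in the crop, with the glue and mat clear of them. I go down and grip.

play_rows(
  targets="0 0 0.02 0 0 0 0.045;0 0 0.015 0 0 0 0.045;0 0 0.007 0 0 0 0.045;0 0 0 0 0 0 0.045;0 0 0 0 0 0 0.03;0 0 0 0 0 0 0.01;0 0 0 0 0 0 0.01;0 0 0 0 0 0 0.01;0 0 0 0 0 0 0.01;0 0 0 0 0 0 0.01",
  grip_force=25,
)

```text
t: 4.47
eef_pos: [0.391, 0.2736, 0.0081]
orientation: [3.141, -0.001, 1.272]
wrist_force: [-0.2, -0.1, 5.4]
grip_width: 0.0241
grip_force: 25.8
```

play_rows(
  targets="0 0 -0.01 0 0 0 0.01;0 0 -0.02 0 0 0 0.01;0 0 -0.04 0 0 0 0.01;0 0 -0.05 0 0 0 0.01;0 0 -0.03 0 0 0 0.01;0 0 0 0 0 0 0.01",
)

```text
t: 5.22
eef_pos: [0.3916, 0.274, 0.16]
orientation: [3.139, -0.004, 1.273]
wrist_force: [-0.7, 0.4, -0.2]
grip_width: 0.0244
grip_force: 25.3
```

```bash
python3 p.py .552 .150 .14 90
python3 - <<'E'
from m2 import *
f=grab('side','s2');cv2.imwrite('pics/s2c.png',cv2.resize(f['img'][90:190,160:290,::-1],(780,600),interpolation=2))
W=np.nanmedian([cloud(grab('top')) for _ in range(4)],0)
rect('longbay',comp(W,(119,214,186,264),.0027,.02,k=3))
E
```

```text
t 5.22 pos [0.3916 0.274  0.16  ] yaw 72.92 w 0.0244 F [-0.7  0.4 -0.2] grip 25.275656282901764
turn (deg, tool) [  0.17  -0.2  -17.08]
shift before turn mm [-71.5 189.7  20.2]  after turn mm [-124.   160.4   20. ]
longbay 586 c [385.1 256.4] L,W 114.1 51.1 yaw%180 68.0 mean [381.8 247. ] z [0.0033 0.0051 0.0071]
```

View pics/s2c.png

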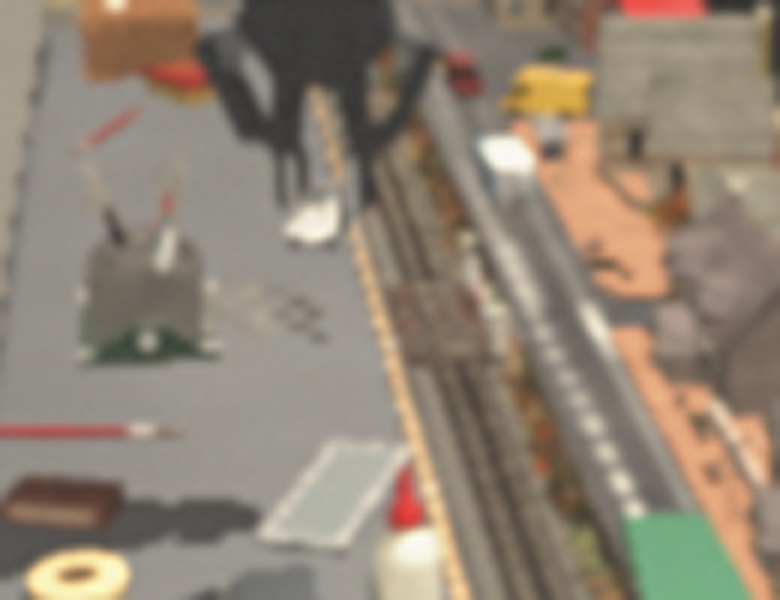

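The pickup hangs in the fingers at (315,215) in the crop, nearly level, and the long bay is empty. I carry it to the mat.

play_rows(
  targets="-0.018 0.0475 0.005 0 0 0 0.01;-0.018 0.0475 0.005 0 0 0 0.01;-0.018 0.0475 0.005 0 0 0 0.01;-0.018 0.0475 0.005 0 0 0 0.01;0 0 0 0 0 -8.5 0.01;0 0 0 0 0 -8.5 0.01;0 0 0.04 0 0 0 0.01;0 0 0.03 0 0 0 0.01;0 0 0.02 0 0 0 0.01;0 0 0 0 0 0 0.01",
)

```text
t: 6.72
eef_pos: [0.5491, 0.1481, 0.0452]
orientation: [-3.136, 0.002, 1.569]
wrist_force: [-0.8, 0.4, -0.6]
grip_width: 0.0241
grip_force: 25.3
```

```bash
python3 p.py .552 .150 .0095 90
python3 - <<'E'
from m2 import *
W=np.nanmedian([cloud(grab('top')) for _ in range(4)],0)
rect('longbay',comp(W,(119,214,186,264),.0027,.02,k=3))
E
```

```text
t 6.72 pos [0.5491 0.1481 0.0452] yaw 89.87 w 0.0241 F [-0.8  0.4 -0.6] grip 25.267698168754578
turn (deg, tool) [-0.35  0.09 -0.13]
shift before turn mm [ 2.   3.1 35.7]  after turn mm [ 1.9  2.9 35.7]
longbay 91 c [379.4 208. ] L,W 38.3 21.8 yaw%180 19.1 mean [378.7 210.3] z [0.0033 0.0049 0.0068]
```

play_rows(
  targets="0 0 0.015 0 0 0 0.01;0 0 0.01 0 0 0 0.01;0 0 0.005 0 0 0 0.01;0 0 0 0 0 0 0.01;0 0 0 0 0 0 0.01",
)

```text
t: 7.55
eef_pos: [0.5514, 0.1487, 0.0179]
orientation: [3.141, -0.0, 1.569]
wrist_force: [-0.2, 0.3, -0.0]
grip_width: 0.0242
grip_force: 25.3
```

play_rows(
  targets="0 0 0.004 0 0 0 0.01;0 0 0.003 0 0 0 0.01;0 0 0.0015 0 0 0 0.01;0 0 0 0 0 0 0.01;0 0 0 0 0 0 0.01",
)

```text
t: 8.18
eef_pos: [0.5512, 0.1487, 0.0093]
orientation: [3.142, 0.0, 1.569]
wrist_force: [0.1, 0.3, -1.3]
grip_width: 0.0239
grip_force: 25.3
```

play_rows(
  targets="0 0 0.001 0 0 0 0.01;0 0 0 0 0 0 0.01;0 0 0 0 0 0 0.028;0 0 0 0 0 0 0.032;0 0 0 0 0 0 0.04;0 0 0 0 0 0 0.042;0 0 -0.01 0 0 0 0.042;0 0 -0.04 0 0 0 0.042;0 0 -0.05 0 0 0 0.042;0 0 -0.05 0 0 0 0.042",
)

```text
t: 9.43
eef_pos: [0.551, 0.1486, 0.1604]
orientation: [3.141, -0.0, 1.569]
wrist_force: [0.4, -0.2, -0.6]
grip_width: 0.042
grip_force: 0.0
```

```bash
python3 p.py .410 -.3095 .16 67
```

```text
t 9.43 pos [0.551  0.1486 0.1604] yaw 89.89 w 0.042 F [ 0.4 -0.2 -0.6] grip 0.0
turn (deg, tool) [ 1.000e-02 -0.000e+00  2.289e+01]
shift before turn mm [-4.584e+02 -1.401e+02  4.000e-01]  after turn mm [-4.768e+02  4.920e+01  4.000e-01]
```

play_rows(
  targets="-0.051 -0.0155 0 0 0 0 0.06;-0.051 -0.0155 0 0 0 0 0.06;-0.051 -0.0155 0 0 0 0 0.06;-0.051 -0.0155 0 0 0 0 0.06;-0.051 -0.0155 0 0 0 0 0.06;-0.051 -0.0155 0 0 0 0 0.06;-0.051 -0.0155 0 0 0 0 0.06;-0.051 -0.0155 0 0 0 0 0.06;-0.050 -0.0155 0 0 0 0 0.06;0 0 0 0 0 7.6 0.06;0 0 0 0 0 7.6 0.06;0 0 0 0 0 7.6 0.06",
)

```text
t: 10.92
eef_pos: [0.4107, -0.3093, 0.159]
orientation: [3.141, -0.0, 1.166]
wrist_force: [0.8, 0.1, -0.2]
grip_width: 0.06
grip_force: 0.0
```

play_rows(
  targets="0 0 0.03 0 0 0 0.06;0 0 0.03 0 0 0 0.06;0 0 0 0 0 0 0.06;0 0 0 0 0 0 0.06",
)

```text
t: 11.42
eef_pos: [0.4113, -0.3097, 0.0995]
orientation: [3.14, 0.001, 1.171]
wrist_force: [0.4, 0.2, 0.3]
grip_width: 0.0596
grip_force: 0.0
```

```bash
python3 p.py .410 -.3095 .022 67
python3 - <<'E'
from m2 import *
W=np.nanmedian([cloud(grab('top','t2')) for _ in range(4)],0)
rect('pickup',comp(W,(172,160,232,192),.013,.04))
rect('longbay',comp(W,(119,214,186,264),.0027,.02,k=3))
E
```

```text
t 11.43 pos [ 0.4113 -0.3097  0.0995] yaw 67.09 w 0.0596 F [0.4 0.2 0.3] grip 0.0
turn (deg, tool) [0.1  0.03 0.09]
shift before turn mm [-0.2 -1.5 77.5]  after turn mm [-0.3 -1.3 77.5]
pickup 203 c [549.2 132.7] L,W 61.5 23.1 yaw%180 90.7 mean [548.9 133.9] z [0.0152 0.0204 0.0276]
longbay 859 c [387.7 264.4] L,W 130.9 51.2 yaw%180 66.9 mean [387.6 263.8] z [0.0032 0.0051 0.007 ]
```

View pics/t2.png

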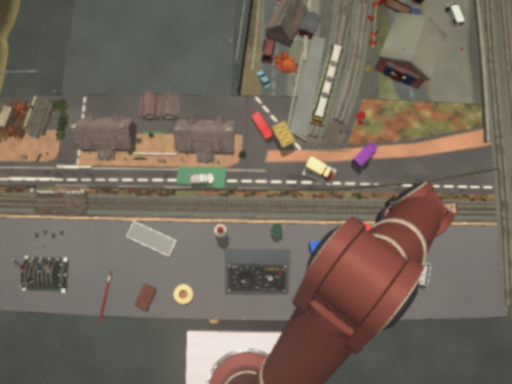

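The picture shows the pickup upright on the mat at (202,178) and the long bay empty at (151,238). The arm covers the bus. I go down on the bus.

play_rows(
  targets="0 -0.0015 0.03 0 0 0 0.06;0 0 0.03 0 0 0 0.06;0 0 0.017 0 0 0 0.06;0 0 0 0 0 0 0.045;0 0 0 0 0 0 0.02;0 0 0 0 0 0 0.02;0 0 0 0 0 0 0.02;0 0 0 0 0 0 0.02;0 0 0 0 0 0 0.02",
  grip_force=40,
)

```text
t: 12.75
eef_pos: [0.4101, -0.309, 0.0221]
orientation: [3.14, 0.0, 1.171]
wrist_force: [0.8, 0.3, 5.8]
grip_width: 0.0329
grip_force: 44.0
```

play_rows(
  targets="0 0 -0.01 0 0 0 0.02;0 0 -0.02 0 0 0 0.02;0 0 -0.04 0 0 0 0.02;0 0 -0.05 0 0 0 0.02;0 0 -0.03 0 0 0 0.02;0 0 0 0 0 0 0.02",
)

```text
t: 13.5
eef_pos: [0.4101, -0.309, 0.1733]
orientation: [3.138, 0.001, 1.171]
wrist_force: [-0.3, 0.1, -2.1]
grip_width: 0.033
grip_force: 43.4
```

```bash
python3 p.py .50 0 .19 67.5; python3 p.py .388 .265 .19 67.5|tail -2
```

```text
t 13.5 pos [ 0.4101 -0.309   0.1733] yaw 67.11 w 0.033 F [-0.3  0.1 -2.1] grip 43.375720381736755
turn (deg, tool) [ 0.23  0.04 -0.39]
shift before turn mm [319.6 -37.3 -17.1]  after turn mm [319.9 -35.2 -16.7]
turn (deg, tool) [ 0.23  0.04 -0.39]
shift before turn mm [ 520.2 -243.5  -18. ]  after turn mm [ 521.9 -240.   -16.7]
```

play_rows(
  targets="0.0533 -0.0062 -0.0028 0 0 0 0.02;0.0533 -0.0062 -0.0028 0 0 0 0.02;0.0533 -0.0062 -0.0028 0 0 0 0.02;0.0533 -0.0062 -0.0028 0 0 0 0.02;0.0533 -0.0062 -0.0028 0 0 0 0.02;0.0533 -0.0062 -0.0028 0 0 0 0.02;0.04 -0.041 0 0 0 0 0.02;0.04 -0.041 0 0 0 0 0.02;0.04 -0.041 0 0 0 0 0.02;0.04 -0.041 0 0 0 0 0.02;0.04 -0.041 0 0 0 -0.4 0.02;0 0 0 0 0 0 0.02",
)

```text
t: 15.0
eef_pos: [0.3841, 0.2696, 0.1859]
orientation: [-3.137, 0.003, 1.19]
wrist_force: [-0.8, -1.7, -2.3]
grip_width: 0.0327
grip_force: 43.2
```

play_rows(
  targets="0 0 0.04 0 0 0 0.02;0 0 0.04 0 0 0 0.02;0 0 0.03 0 0 0 0.02;0 0 0 0 0 0 0.02;0 0 0 0 0 0 0.02",
)

```text
t: 15.62
eef_pos: [0.3891, 0.264, 0.0784]
orientation: [3.141, 0.0, 1.177]
wrist_force: [-0.4, -0.3, -1.5]
grip_width: 0.0329
grip_force: 43.0
```

```bash
python3 p.py .388 .265 .022 67.5
python3 - <<'E'
from m2 import *
f=grab('top'); W=np.nanmedian([cloud(grab('top')) for _ in range(6)],0)
rect('midbay',comp(W,(335,210,402,257),.0027,.012,k=3))
rect('lorry',comp(W,(300,150,340,185),.015,.06))
f=grab('side','s3');cv2.imwrite('pics/s3c.png',cv2.resize(f['img'][120:220,160:290,::-1],(780,600),interpolation=2))
E
```

```text
t 15.62 pos [0.3891 0.264  0.0784] yaw 67.45 w 0.0329 F [-0.4 -0.3 -1.5] grip 43.042151927948
turn (deg, tool) [ 0.02  0.02 -0.05]
shift before turn mm [ 0.5 -1.4 56.4]  after turn mm [ 0.5 -1.4 56.4]
midbay 702 c [ 411.6 -306.9] L,W 107.4 58.4 yaw%180 69.2 mean [ 408.4 -304.7] z [0.0033 0.0048 0.0065]
lorry 364 c [ 576.1 -185.2] L,W 82.7 30.2 yaw%180 60.2 mean [ 575.9 -181.5] z [0.0191 0.0431 0.0458]
```

View pics/s3c.png

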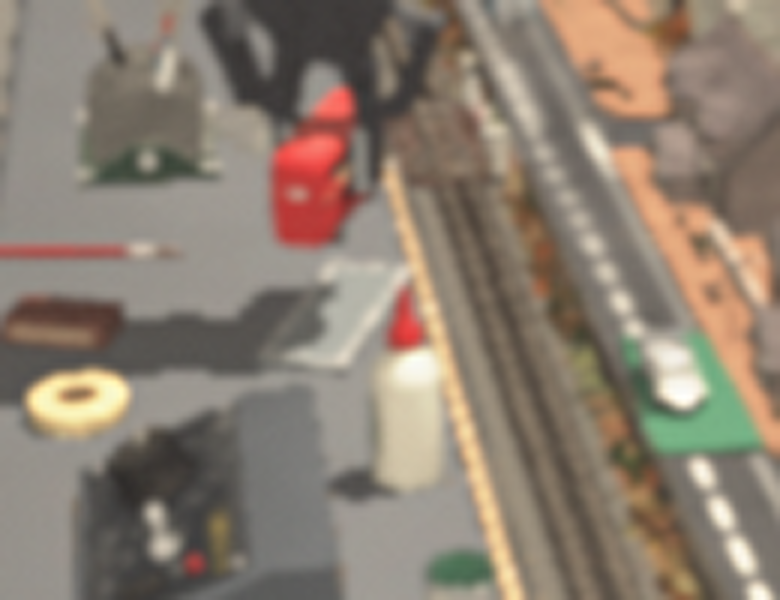

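The bus is held level above the long bay, at (315,165) in the crop. I lower it.

play_rows(
  targets="0.001 -0.0014 0.025 0 0 0 0.02;0 0 0.018 0 0 0 0.02;0 0 0.007 0 0 0 0.02;0 0 0.003 0 0 0 0.02;0 0 0 0 0 0 0.02;0 0 0 0 0 0 0.02",
)

```text
t: 16.77
eef_pos: [0.3881, 0.2662, 0.0256]
orientation: [3.141, -0.001, 1.178]
wrist_force: [-0.6, -0.5, -1.3]
grip_width: 0.0325
grip_force: 43.3
```

play_rows(
  targets="0 0 0.0015 0 0 0 0.02;0 0 0.001 0 0 0 0.02;0 0 0.001 0 0 0 0.02;0 0 0 0 0 0 0.02;0 0 0 0 0 0 0.02",
)

```text
t: 17.4
eef_pos: [0.3878, 0.2661, 0.0221]
orientation: [-3.141, -0.0, 1.178]
wrist_force: [-0.8, -0.5, 6.0]
grip_width: 0.0329
grip_force: 44.2
```

Contact is felt (+6 N), so I release and retreat.

play_rows(
  targets="0 0 0 0 0 0 0.036;0 0 0 0 0 0 0.045;0 0 0 0 0 0 0.06;0 0 0 0 0 0 0.06;0 0 -0.02 0 0 0 0.06;0 0 -0.05 0 0 0 0.06;0 0 -0.06 0 0 0 0.06;0 0 -0.01 0 0 0 0.06",
)

```text
t: 18.4
eef_pos: [0.3898, 0.267, 0.165]
orientation: [3.138, -0.007, 1.178]
wrist_force: [0.1, 0.1, 0.5]
grip_width: 0.0603
grip_force: 0.0
```

```bash
python3 p.py .581 -.1765 .16 60.5
python3 - <<'E'
from m2 import *
W=np.nanmedian([cloud(grab('top')) for _ in range(6)],0)
rect('midbay',comp(W,(335,213,402,257),.0027,.012,k=5))
rect('midbay k7',comp(W,(335,210,402,257),.0027,.012,k=7))
E
```

```text
t 18.4 pos [0.3898 0.267  0.165 ] yaw 67.5 w 0.0603 F [0.1 0.1 0.5] grip 0.0
turn (deg, tool) [ 0.2 -0.4  7. ]
shift before turn mm [-336.7  346.4    4.1]  after turn mm [-291.9  384.8    5. ]
midbay 640 c [ 408.7 -305.7] L,W 106.0 52.0 yaw%180 69.0 mean [ 408.7 -304.1] z [0.0033 0.0049 0.0065]
midbay k7 517 c [ 411.2 -299.3] L,W 92.2 52.0 yaw%180 69.1 mean [ 411.1 -297. ] z [0.0033 0.005  0.0066]
```

play_rows(
  targets="-0.0374 0.0385 0 0 0 0 0.06;-0.0374 0.0385 0 0 0 0 0.06;-0.0374 0.0385 0 0 0 0 0.06;-0.0374 0.0385 0 0 0 0 0.06;-0.0374 0.0385 0 0 0 0 0.06;-0.0374 0.0385 0 0 0 0 0.06;-0.0374 0.0385 0 0 0 0 0.06;-0.0374 0.0385 0 0 0 0 0.06;-0.0374 0.0385 0 0 0 0 0.06;0 0 0 0 0 7 0.055;0 0 0.04 0 0 0 0.05;0 0 0.04 0 0 0 0.05",
)

```text
t: 20.2
eef_pos: [0.5784, -0.1775, 0.079]
orientation: [-3.14, 0.0, 1.055]
wrist_force: [0.3, 0.6, -1.1]
grip_width: 0.0498
grip_force: 0.0
```

play_rows(
  targets="0 0 0 0 0 0 0.05;0 0 0 0 0 0 0.05",
)

```text
t: 20.45
eef_pos: [0.5794, -0.1781, 0.082]
orientation: [3.141, 0.0, 1.056]
wrist_force: [-0.3, -0.6, -0.2]
grip_width: 0.0501
grip_force: 0.0
```

```bash
python3 p.py .581 -.1765 .018 60.5
python3 - <<'E'
from m2 import *
W=np.nanmedian([cloud(grab('top','t3')) for _ in range(4)],0)
rect('bus',comp(W,(119,208,186,264),.045,.08))
f=grab('side','s4');cv2.imwrite('pics/s4c.png',cv2.resize(f['img'][170:270,250:380,::-1],(780,600),interpolation=2))
E
```

```text
t 20.45 pos [ 0.5794 -0.1781  0.082 ] yaw 60.48 w 0.0501 F [-0.3 -0.6 -0.2] grip 0.0
turn (deg, tool) [ 0.03  0.03 -0.02]
shift before turn mm [ 2.3  0.5 64. ]  after turn mm [ 2.2  0.6 64. ]
bus 535 c [386.8 266.1] L,W 110.5 32.1 yaw%180 68.0 mean [385.8 263.6] z [0.0538 0.0612 0.0632]
```

View pics/s4c.png

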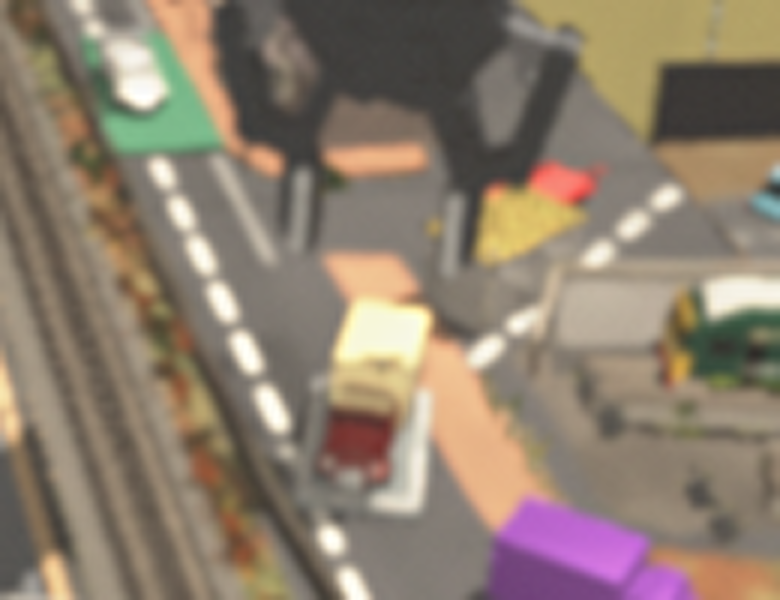

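The fingers straddle the lorry's box, which is at (380,345) in the crop. The bus is at (387,266), yaw 68°, which fits its bay. I grip the lorry.

play_rows(
  targets="0.002 0 0.03 0 0 0 0.05;0 0 0.022 0 0 0 0.05;0 0 0.012 0 0 0 0.05;0 0 0 0 0 0 0.04;0 0 0 0 0 0 0.015;0 0 0 0 0 0 0.015;0 0 0 0 0 0 0.015;0 0 0 0 0 0 0.015;0 0 0 0 0 0 0.015",
  grip_force=30,
)

```text
t: 21.82
eef_pos: [0.5807, -0.1762, 0.0184]
orientation: [3.14, -0.0, 1.056]
wrist_force: [-0.2, -0.1, 5.5]
grip_width: 0.0294
grip_force: 34.0
```

```bash
python3 p.py .581 -.1765 .018 60.5
```

```text
t 21.82 pos [ 0.5807 -0.1762  0.0184] yaw 60.5 w 0.0294 F [-0.2 -0.1  5.5] grip 34.01158154010773
turn (deg, tool) [ 0.1  -0.01  0.  ]
shift before turn mm [-0.1  0.4  0.4]  after turn mm [-0.1  0.4  0.4]
```

play_rows(
  targets="0 0 -0.01 0 0 0 0.015;0 0 -0.02 0 0 0 0.015;0 0 -0.04 0 0 0 0.015;0 0 -0.05 0 0 0 0.015;0 0 -0.02 0 0 0 0.015;0 0 0 0 0 0 0.015",
)

```text
t: 22.58
eef_pos: [0.5805, -0.1759, 0.1591]
orientation: [3.139, -0.001, 1.056]
wrist_force: [0.4, -0.1, -0.7]
grip_width: 0.0293
grip_force: 33.3
```

```bash
python3 p.py .4123 -.2962 .158 69
```

```text
t 22.57 pos [ 0.5805 -0.1759  0.1591] yaw 60.51 w 0.0293 F [ 0.4 -0.1 -0.7] grip 33.33379626274109
turn (deg, tool) [ 0.15 -0.04 -8.49]
shift before turn mm [-187.5  -87.2    0.7]  after turn mm [-172.6 -113.9    1.1]
```

play_rows(
  targets="-0.047 -0.0218 0 0 0 0 0.015;-0.047 -0.0218 0 0 0 0 0.015;-0.047 -0.0218 0 0 0 0 0.015;-0.0465 -0.0218 0 0 0 0 0.015;0 0 0 0 0 -8.5 0.015;0 0 0.04 0 0 0 0.015;0 0 0.04 0 0 0 0.015;0 0 0.03 0 0 0 0.015;0 0 0 0 0 0 0.015;0 0 0 0 0 0 0.015",
)

```text
t: 23.82
eef_pos: [0.4117, -0.2961, 0.0478]
orientation: [-3.141, 0.0, 1.204]
wrist_force: [-0.3, -0.0, -0.1]
grip_width: 0.0298
grip_force: 33.2
```

```bash
python3 p.py .4123 -.2962 .0185 69
python3 - <<'E'
from m2 import *
W=np.nanmedian([cloud(grab('top')) for _ in range(6)],0)
rect('short',comp(W,(293,150,347,187),.0027,.012,k=5))
rect('pickup',comp(W,(172,160,232,192),.013,.04))
E
```

```text
t 23.82 pos [ 0.4117 -0.2961  0.0478] yaw 69.0 w 0.0298 F [-0.3 -0.  -0.1] grip 33.184590339660645
turn (deg, tool) [-0.02  0.01 -0.  ]
shift before turn mm [ 0.2  0.6 29.3]  after turn mm [ 0.1  0.6 29.3]
short 392 c [ 575.6 -185.9] L,W 80.4 50.3 yaw%180 67.6 mean [ 574.9 -182.2] z [0.0033 0.0046 0.0064]
pickup 202 c [549.1 132.7] L,W 61.2 23.2 yaw%180 90.8 mean [548.9 134. ] z [0.0154 0.0206 0.0273]
```

play_rows(
  targets="0 0 0.015 0 0 0 0.015;0 0 0.009 0 0 0 0.015;0 0 0.003 0 0 0 0.015;0 0 0.0015 0 0 0 0.015;0 0 0 0 0 0 0.015;0 0 0 0 0 0 0.015",
)

```text
t: 24.88
eef_pos: [0.4119, -0.2962, 0.0193]
orientation: [3.141, 0.0, 1.204]
wrist_force: [-0.3, -0.4, -0.2]
grip_width: 0.0298
grip_force: 33.2
```

play_rows(
  targets="0 0 0.001 0 0 0 0.015;0 0 0.001 0 0 0 0.015;0 0 0 0 0 0 0.015;0 0 0 0 0 0 0.015",
)

```text
t: 25.38
eef_pos: [0.412, -0.2962, 0.0183]
orientation: [3.14, -0.0, 1.204]
wrist_force: [-0.9, 1.3, 8.0]
grip_width: 0.0294
grip_force: 34.6
```

Contact is felt, so I release and go up.

play_rows(
  targets="0 0 0 0 0 0 0.033;0 0 0 0 0 0 0.042;0 0 0 0 0 0 0.055;0 0 0 0 0 0 0.055;0 0 -0.02 0 0 0 0.055;0 0 -0.05 0 0 0 0.055;0 0 -0.06 0 0 0 0.055;0 0 -0.01 0 0 0 0.055",
)

```text
t: 26.38
eef_pos: [0.4135, -0.2978, 0.1608]
orientation: [3.134, 0.002, 1.204]
wrist_force: [-0.3, 0.2, -0.9]
grip_width: 0.0551
grip_force: 0.0
```

```bash
python3 p.py .549 .1475 .16 90.8
```

```text
t 26.38 pos [ 0.4135 -0.2978  0.1608] yaw 69.0 w 0.0551 F [-0.3  0.2 -0.9] grip 0.0
turn (deg, tool) [  0.42   0.2  -21.8 ]
shift before turn mm [ 4.643e+02 -3.310e+01 -4.000e-01]  after turn mm [443.4 141.7   0.8]
```

play_rows(
  targets="0.0516 -0.0036 0 0 0 0 0.043;0.0516 -0.0036 0 0 0 0 0.043;0.0516 -0.0036 0 0 0 0 0.043;0.0516 -0.0036 0 0 0 0 0.043;0.0516 -0.0036 0 0 0 0 0.043;0.0516 -0.0036 0 0 0 0 0.043;0.0516 -0.0036 0 0 0 0 0.043;0.0516 -0.0036 0 0 0 0 0.043;0.0516 -0.0036 0 0 0 0 0.043;0 0 0 0 0 -10.7 0.043;0 0 0 0 0 -10.7 0.043",
)

```text
t: 27.75
eef_pos: [0.547, 0.1502, 0.1554]
orientation: [-3.139, 0.001, 1.586]
wrist_force: [0.4, -1.2, -0.6]
grip_width: 0.0436
grip_force: 0.0
```

play_rows(
  targets="0 0 0.04 0 0 0 0.043;0 0 0.04 0 0 0 0.043;0 0 0.03 0 0 0 0.043;0 0 0 0 0 0 0.043;0 0 0 0 0 0 0.043",
)

```text
t: 28.38
eef_pos: [0.5484, 0.149, 0.0476]
orientation: [3.141, 0.0, 1.578]
wrist_force: [0.3, -0.4, -0.1]
grip_width: 0.043
grip_force: 0.0
```

```bash
python3 p.py .550 .1475 .009 90.6;python3 - <<'E'
from m2 import *
W=np.nanmedian([cloud(grab('top','t4')) for _ in range(6)],0)
rect('short',comp(W,(290,147,349,190),.0027,.012,k=5))
rect('short k3',comp(W,(290,147,349,187),.0027,.012,k=3))
rect('lorry',comp(W,(335,207,402,257),.015,.06))
rect('midbay',comp(W,(335,213,402,257),.0027,.07,k=5))
E
```

```text
t 28.38 pos [0.5484 0.149  0.0476] yaw 90.39 w 0.043 F [ 0.3 -0.4 -0.1] grip 0.0
turn (deg, tool) [ 0.04  0.   -0.21]
shift before turn mm [-1.5  1.5 38.6]  after turn mm [-1.6  1.6 38.6]
short 374 c [ 575.6 -186.4] L,W 81.8 49.0 yaw%180 64.9 mean [ 575.1 -184. ] z [0.0032 0.0046 0.0061]
short k3 439 c [ 575.3 -186.6] L,W 82.6 49.3 yaw%180 65.6 mean [ 574.6 -185.1] z [0.0032 0.0046 0.0061]
lorry 375 c [ 408.1 -304.7] L,W 83.1 31.1 yaw%180 69.2 mean [ 408.1 -297.7] z [0.019  0.0433 0.046 ]
midbay 690 c [ 409.4 -306. ] L,W 108.3 54.2 yaw%180 68.9 mean [ 406.4 -300.9] z [0.0037 0.0205 0.0457]
```

View pics/t4.png

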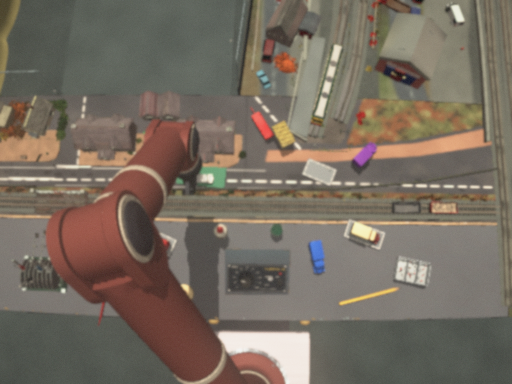

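The lorry sits centred on the middle bay at (364,233), and the short bay is empty at (319,172), centre (575,-186), yaw 65.5°. I pick up the pickup.

play_rows(
  targets="-0.0015 0.001 0.02 0 0 0 0.043;0 0 0.012 0 0 0 0.043;0 0 0.007 0 0 0 0.043;0 0 0 0 0 0 0.043;0 0 0 0 0 0 0.03;0 0 0 0 0 0 0.01;0 0 0 0 0 0 0.01;0 0 0 0 0 0 0.01;0 0 0 0 0 0 0.01;0 0 0 0 0 0 0.01",
  grip_force=25,
)

```text
t: 29.92
eef_pos: [0.5495, 0.1478, 0.0085]
orientation: [3.141, -0.0, 1.578]
wrist_force: [1.0, -0.1, 4.3]
grip_width: 0.0242
grip_force: 25.1
```

play_rows(
  targets="0 0 -0.01 0 0 0 0.01;0 0 -0.02 0 0 0 0.01;0 0 -0.04 0 0 0 0.01;0 0 -0.05 0 0 0 0.01;0 0 -0.02 0 0 0 0.01;0 0 0 0 0 0 0.01",
)

```text
t: 30.68
eef_pos: [0.5496, 0.1477, 0.1497]
orientation: [3.139, -0.001, 1.578]
wrist_force: [-0.2, -0.0, -0.6]
grip_width: 0.0244
grip_force: 24.7
```

```bash
python3 p.py .5816 -.1726 .148 65.5
```

```text
t 30.68 pos [0.5496 0.1477 0.1497] yaw 90.41 w 0.0244 F [-0.2 -0.  -0.6] grip 24.709472958929837
turn (deg, tool) [ 0.15 -0.09 24.91]
shift before turn mm [-320.6   29.7    1.5]  after turn mm [-278.2  162.     1.7]
```

play_rows(
  targets="-0.0534 0.005 0 0 0 0 0.01;-0.0534 0.005 0 0 0 0 0.01;-0.0534 0.005 0 0 0 0 0.01;-0.0534 0.005 0 0 0 0 0.01;-0.0534 0.005 0 0 0 0 0.01;-0.0534 0.005 0 0 0 0 0.01;0 0 0 0 0 8.3 0.01;0 0 0 0 0 8.3 0.01;0 0 0 0 0 8.3 0.01;0 0 0.04 0 0 0 0.01;0 0 0.04 0 0 0 0.01;0 0 0 0 0 0 0.01",
)

```text
t: 32.17
eef_pos: [0.5774, -0.1708, 0.0636]
orientation: [-3.13, 0.001, 1.143]
wrist_force: [-0.1, 0.0, 0.2]
grip_width: 0.0242
grip_force: 24.7
```

play_rows(
  targets="0 0 0.025 0 0 0 0.01;0 0 0.01 0 0 0 0.01;0 0 0 0 0 0 0.01;0 0 0 0 0 0 0.01",
)

```text
t: 32.67
eef_pos: [0.5819, -0.1729, 0.0342]
orientation: [3.14, -0.0, 1.143]
wrist_force: [0.1, -0.4, 0.9]
grip_width: 0.0242
grip_force: 24.7
```

```bash
python3 p.py .5816 -.1726 .0085 65.5; python3 -c "
from h import *
f=grab('side');cv2.imwrite('pics/s5c.png',cv2.resize(f['img'][180:280,250:380,::-1],(780,600),interpolation=2))"
```

```text
t 32.67 pos [ 0.5819 -0.1729  0.0342] yaw 65.5 w 0.0242 F [ 0.1 -0.4  0.9] grip 24.71500178799033
turn (deg, tool) [ 0.1 -0.   0. ]
shift before turn mm [ 0.2 -0.4 25.7]  after turn mm [ 0.2 -0.4 25.7]
```

View pics/s5c.png

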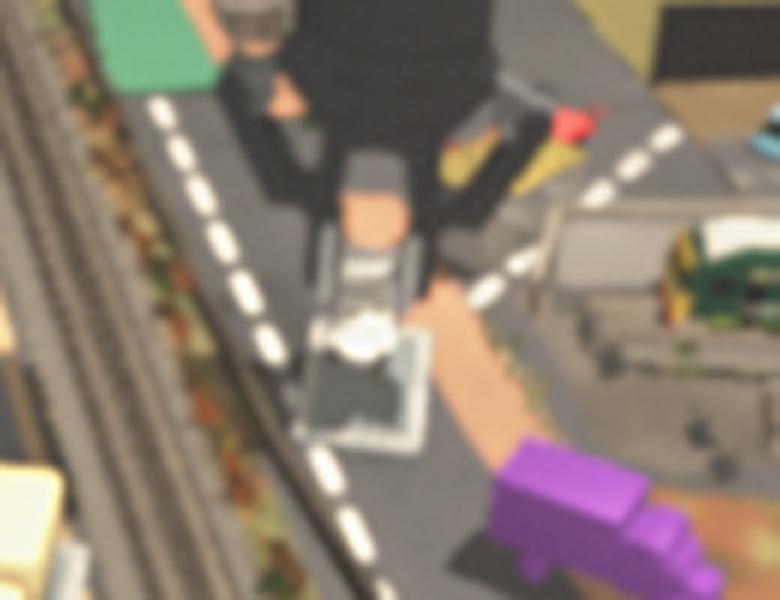

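The pickup is held level above the short bay, at (365,320) in the crop, and aligned with it. I lower it.

play_rows(
  targets="0 0 0.012 0 0 0 0.01;0 0 0.008 0 0 0 0.01;0 0 0.003 0 0 0 0.01;0 0 0.0015 0 0 0 0.01;0 0 0 0 0 0 0.01;0 0 0 0 0 0 0.01",
)

```text
t: 33.48
eef_pos: [0.5815, -0.1727, 0.0088]
orientation: [3.141, 0.0, 1.143]
wrist_force: [-0.1, 0.4, -0.3]
grip_width: 0.0243
grip_force: 24.7
```

play_rows(
  targets="0 0 0.0008 0 0 0 0.01;0 0 0 0 0 0 0.01;0 0 0 0 0 0 0.028;0 0 0 0 0 0 0.035;0 0 0 0 0 0 0.05;0 0 0 0 0 0 0.05;0 0 -0.01 0 0 0 0.05;0 0 -0.04 0 0 0 0.05;0 0 -0.05 0 0 0 0.05;0 0 -0.05 0 0 0 0.05;0 0 0 0 0 0 0.05",
)

```text
t: 34.85
eef_pos: [0.584, -0.1743, 0.1633]
orientation: [3.131, -0.001, 1.143]
wrist_force: [0.2, -0.9, 0.1]
grip_width: 0.0502
grip_force: 0.0
```

play_rows(
  targets="0.05 0.02 -0.01 0 0 0 0.05;0.05 0.02 -0.01 0 0 0 0.05;0.05 0.02 0 0 0 0 0.05;0.05 0.02 0 0 0 0 0.05;0 0 0 0 0 0 0.05;0 0 0 0 0 0 0.05",
)

```text
t: 35.6
eef_pos: [0.736, -0.0245, 0.1767]
orientation: [-3.14, 0.002, 1.143]
wrist_force: [0.2, -0.4, -0.2]
grip_width: 0.05
grip_force: 0.0
```

Run:
```python
from m2 import *
print(bot.get_state()['eef_pos'],bot.get_state()['t'])
W=np.nanmedian([cloud(grab('top','t5')) for _ in range(6)],0)
rect('pickup',comp(W,(296,152,345,188),.013,.06))
rect('short',comp(W,(296,152,345,188),.0027,.05,k=3))
rect('lorry',comp(W,(335,207,402,257),.015,.06))
rect('bus',comp(W,(119,208,186,264),.045,.08))
rect('glue',comp(W,(205,215,240,250),.02,.15));rect('tin',comp(W,(265,215,290,245),.02,.06))
```

```text
[ 0.73603567 -0.02448569  0.17670874] 35.6
pickup 193 c [ 572.8 -185.2] L,W 61.6 24.5 yaw%180 66.5 mean [ 573.1 -184.5] z [0.0158 0.0199 0.0267]
short 484 c [ 575.9 -186.5] L,W 81.7 50.1 yaw%180 67.6 mean [ 574.2 -185.3] z [0.0034 0.0057 0.0261]
lorry 374 c [ 408.1 -304.4] L,W 83.6 30.9 yaw%180 69.3 mean [ 408.1 -297.6] z [0.0195 0.0434 0.046 ]
bus 458 c [386.7 266. ] L,W 110.6 31.9 yaw%180 67.9 mean [386.3 269.4] z [0.0545 0.0612 0.0633]
glue 8 c [361.2  30.7] L,W 7.7 2.7 yaw%180 90.0 mean [361.2  30.7] z [0.059  0.0606 0.0622]
tin 130 c [412.7 -68.7] L,W 30.6 28.7 yaw%180 0.4 mean [412.6 -68.7] z [0.0266 0.0324 0.0342]
```

View pics/t5.png

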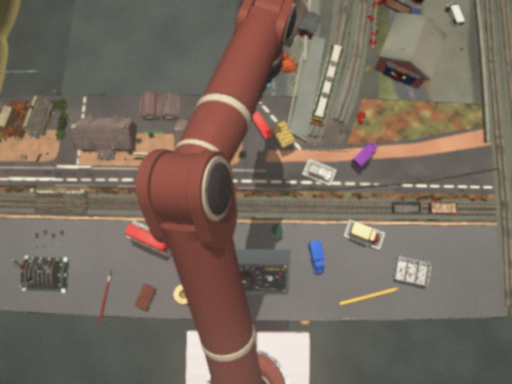

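The top view shows all three in their bays: pickup at (319,171), lorry at (364,233), bus at (148,236), each within about 4 mm of its bay's centre. The tin has not moved. The glue is only hidden under the arm here. I hand the job in.

```bash
python3 -c "
from cell import bot
print(bot.job_done())"
```

```text
the job is handed in; nothing more can be done
None
```

The job is handed in at about 36 s: the bus is in the longest bay, the lorry in the middle one and the pickup in the shortest, each measured within about 4 mm of its bay's middle and 3° of its direction; no verdict came back, and the arm hid the glue bottle in the last picture, though nothing went near it.

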